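# Clip the slim rolling pin into its sprung holder

### The arm

A 6-joint arm with a two-finger parallel gripper is mounted at the origin on the work surface. World frame = base frame: x ahead of the robot, y to its left, z up, the work surface at z = 0. Lengths are in m, angles in degrees, forces in N, time in s.
With the tool pointing down it reaches from about 0.325 to 0.85 m from the base axis. Payload 15.5 kg.
Tool frame: the origin (TCP) lies between the finger pads, 19 mm behind the fingertips; this is the grasp point; y points along the fingers, x is the direction in which the jaws open and shut, and the axes are right-handed (so a half turn about y gives the same grasp; the last joint's range is limited). The gripper opens to 91 mm and grips with 3 to 60 N. Pads are 32 mm wide; open, the fingers measure 118 mm over their backs; the gripper's body (76 mm by 178 mm) begins 60 mm behind the grasp point.
Start: joints at [-71.534, 28.281, 77.091, -0, 74.628, -5.472], TCP at [0.254, -0.571, 0.233] pointing down, gripper open.
Joint ranges: [-166.48, 166.48], [-47.26, 123.95], [12.59, 153.08], [-70.14, 250.14], [6.76, 159.57], [-176.63, 176.63]. Speed limits (degrees/s): [108.29, 108.29, 147.25, 172.46, 172.46, 172.46].

### API

Orientations are given as a 3x3 rotation matrix whose columns are the frame's x, y, z axes.
In Python, from bench import ctrl gives the robot as it stands. The module is installed in compiled form; this text tells all that it offers. Calls block until the motion is done:
- ctrl.goto(position, orientation): joint-space move of the TCP to a pose.
- ctrl.move_l(position, vel=0.15, ori=None, contact_N=None): straight line of the TCP; ori=None keeps the orientation; vel is the mean speed in m/s. With contact_N (N) it stops when the force on the tool has changed by that much, and returns True; else False.
- ctrl.movej(angles): joint-space move.
- ctrl.command_gripper(opening): opening from 0.0 (shut) to 1.0 (fully open); the grip force is fixed at half the most; returns when the fingers have stopped.
- ctrl.sleep(seconds).
- ctrl.ik(position, orientation): joint angles nearest the present ones, or None.
- ctrl.read_camera(name): name is "scene" or "top"; returns the picture (480x640x3 uint8, blue, green, red); there is no depth.
- ctrl.camera_params(name): a dict with "fx", "fy", "cx", "cy" (pixels), "pose" (4x4, takes a point from camera to world coordinates). Camera axes: x right, y up, looking along -z (the intrinsics and any distortion apply to the point x, -y, -z); pixel columns grow to the right and rows downward; lengths in m; the calibration is good to about 2 mm. A picture is of the moment at which its call begins. camera_params takes no time and is no camera call.
A pose or a line that the arm cannot do raises ctrl.MotionError and nothing moves.
- ctrl.sign_off(): hands the job in, once; it reports no verdict.
Readings, each from a call of its own:
- ctrl.current_t(): time.
- ctrl.current_q(): joint angles.
- ctrl.current_dq(): joint speeds.
- ctrl.current_effort(): joint torques, N m.
- ctrl.current_tool_pos(): TCP position.
- ctrl.current_eef_rot(): TCP orientation.
- ctrl.current_contact_force(): force on the tool from outside, world axes, zero at the start.
- ctrl.current_wrist_torque(): the same for the moment, N m.
- ctrl.current_grip_width(): opening from 0.0 (shut) to 1.0 (fully open).
Only numpy, scipy, OpenCV 4.12 (cv2) and the standard library are available. Lean on these libraries where they do the work, as an engineer would, in place of code of your own. Each camera call takes 0.05 s, during which the arm holds its last target.

### The job

Put the clean rolling pin away: take the slim, straight one from the draining tray and press it down, square to the sloping holder under the rail, past the sprung jaw with the hand still on it, until it is fully home in both forks, about centred, with the jaw closed over it. Let go of it, and leave the rolling pin with the thick barrel and the other things on the counter where they are.

Things in the scene. Friction and masses are not known exactly. Their poses are not given: they have to be found in the camera images.
- pin: Slim rolling pin of light wood: a plain straight cylinder, 24 mm in diameter and 190 mm long, 50 to 105 g. Origin at its middle, its y axis along its length. It starts lying level in one of the tray's two places, its axis 47 mm above the counter, resting in open V notches 68 mm either side of the tray's middle, free between them.
- barrel_pin: The other rolling pin of the same wood, to be left alone: a thick barrel 44 mm in diameter and 90 mm long between two handles 24 mm in diameter, 200 mm over all. Origin at its middle, y axis along its length. It lies in the tray's other place.
- tray: Fixed white draining tray, 200 mm (x) by 210 mm (y), floor 6 mm thick, rim 14 mm high. Origin at the centre of its underside. Its two places run along its y axis at x = -55 and x = +55 mm; each has two V-notched supports, 12 mm wide, at y = -68 and +68 mm, tops 47 mm above the counter.
- stand: Fixed wooden stand, base board 180 (x) by 250 (y) by 18 mm. Origin: centre of its underside, x away from the robot. Carries the sloping clip. A steel rail 12 mm thick runs along y over the clip at x = -8, z = 295 mm, on posts at x = 75, y = -115 and 115 mm whose tops bend forward to it; it bars a tool pointing straight down.
- clip: Fork clip on the stand, tilted 30 degrees towards the robot. Origin: middle of the pin when fully home, 100 mm above the counter over the stand's origin. y: level, along the seated pin. z: square out of the clip, up and towards the robot, opposite to the push. x: up the slope. Two black forks 14 mm wide at y = -55 and 55 mm: floor z = -12 mm; fixed prong on the low side, face x = -12.5 mm.
- mouth (a point): Centre of the mouth of the forks, 33 mm out from the pin's home position along the clip's z, axes as the clip's. The mouth is 41 mm wide there, narrowing to the home position. Between the forks (within 45 mm of the middle along y) all is free down to a bar at clip x = 19, z = -28 mm and the back board at clip z = -45 mm.
- jaw (a joint): Hinge of the grey sprung jaw on the clip's +x side, two arms moving as one; hinge along the clip's y at x = 6, z = -32 mm. Rad: 0 closed, grows as it is pushed back up the slope, stop at 0.5. The pin passing its nose (x = 11, z = 12 mm) pushes it to about 0.1, then it snaps shut. The press takes about 5 to 20 N.
- soap: Bystander: clear dish soap bottle, 64 mm in diameter, 180 mm tall, standing. Origin at the centre of its underside, z up its height.
- jar: Bystander: amber jar with black lid, 72 mm in diameter, 100 mm tall. Origin at the centre of its underside, z up its height.
Things that resemble listed ones, but are neither listed nor needed, are in the scene too. What is shaped like the pin but green or purple is not meant.

How it is judged:
By the outcome, as a careful person would: the job done as asked, in the order asked, and still so for the second after the job is handed in, with the robot touching nothing.
It also fails if it takes over 53 s, if anything falls off the work surface, if the arm or the gripper's body presses on something with over 40 N, if the wrist force passes 120 N, or if a joint passes its speed limit or range.

## Working session

There is one attempt and no reset: what is moved stays moved. The work goes in short steps, each a Python script; the robot and the scene stay as the last script left them, time stands still between calls to the robot, and variables do not carry over. Pictures are saved under pics/ and viewed, and the job is handed in when it is done.

```bash
mkdir -p pics; python3 - <<'E'
from bench import ctrl
import cv2,numpy as np
np.set_printoptions(precision=4,suppress=True)
for n in("scene","top"):
    im=ctrl.read_camera(n);cv2.imwrite(f"pics/{n}0.png",im);print(n,ctrl.camera_params(n))
print(ctrl.current_t())
E
```

```text
scene {'fx': 581.9812531156194, 'fy': 581.9812531156194, 'cx': 322.08029209149726, 'cy': 240.9540122292144, 'pose': array([[-0.7958, -0.3694,  0.4799,  1.2813],
       [ 0.6051, -0.4539,  0.654 ,  1.1236],
       [-0.0238,  0.8109,  0.5848,  1.0352],
       [ 0.    ,  0.    ,  0.    ,  1.    ]])}
top {'fx': 551.9552860287512, 'fy': 551.9552860287512, 'cx': 322.6784266416215, 'cy': 242.31917016971605, 'pose': array([[ 0.0209,  0.9991, -0.0366,  0.4466],
       [-0.9998,  0.021 ,  0.0032,  0.0681],
       [ 0.0039,  0.0365,  0.9993,  1.7614],
       [ 0.    ,  0.    ,  0.    ,  1.    ]])}
0.1
```

View pics/scene0.png

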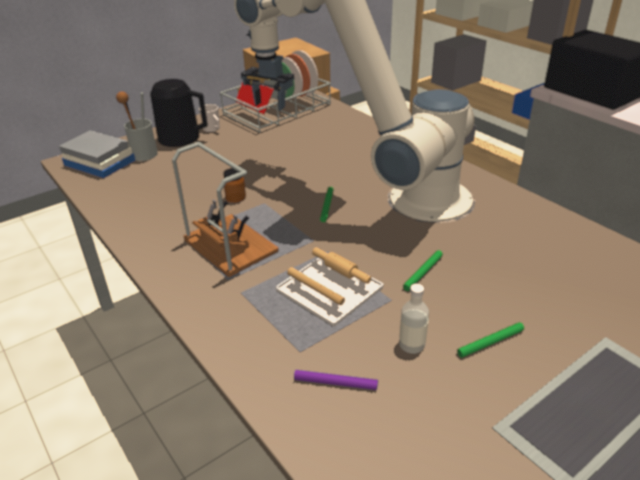

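View pics/top0.png

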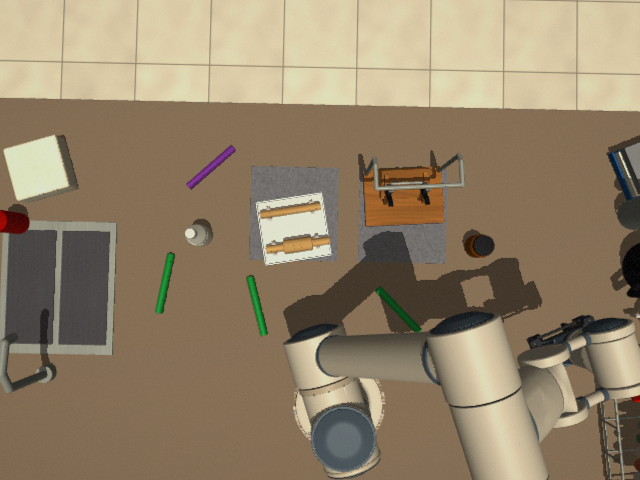

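The scene view shows two pale-wood pins in the tray: slim at (315,285) and thick-barrelled at (342,264). The stand is at (232,240). In the top view the slim one is at (290,210), the barrel pin at (297,244) and the stand at (405,195). The green and purple sticks are decoys. Next, an enlarged crop to confirm.

```bash
python3 - <<'E'
import cv2,numpy as np
t=cv2.imread("pics/top0.png");s=cv2.imread("pics/scene0.png")
a=cv2.resize(t[140:275,240:480],(800,450),interpolation=cv2.INTER_CUBIC)
cv2.imwrite("pics/topcrop.png",a)
a=cv2.resize(s[135:335,165:405],(720,600),interpolation=cv2.INTER_CUBIC)
cv2.imwrite("pics/scenecrop.png",a)
h=cv2.cvtColor(t,cv2.COLOR_BGR2HSV)
for p in[(290,210),(275,212),(297,244),(270,225),(400,215),(372,200),(330,170)]:print(p,h[p[1],p[0]])
E
```

```text
(290, 210) [ 17 148 207]
(275, 212) [ 17 144 203]
(297, 244) [ 17 148 203]
(270, 225) [ 30  23 225]
(400, 215) [ 14 185 152]
(372, 200) [ 15 188 159]
(330, 170) [ 12  11 116]
```

View pics/topcrop.png

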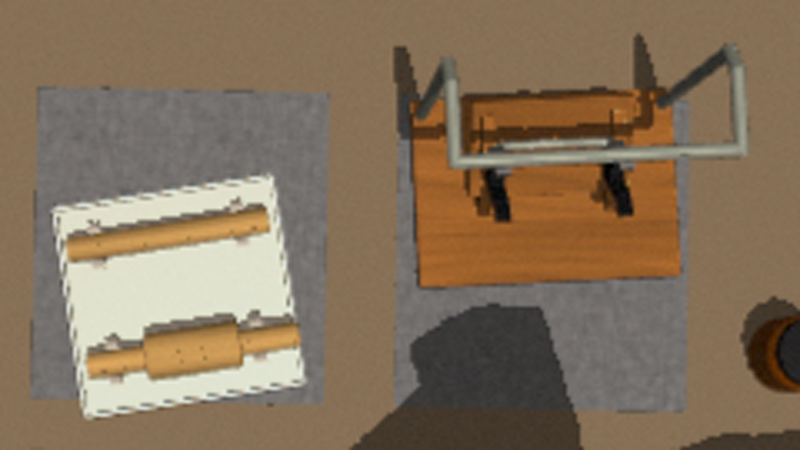

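View pics/scenecrop.png

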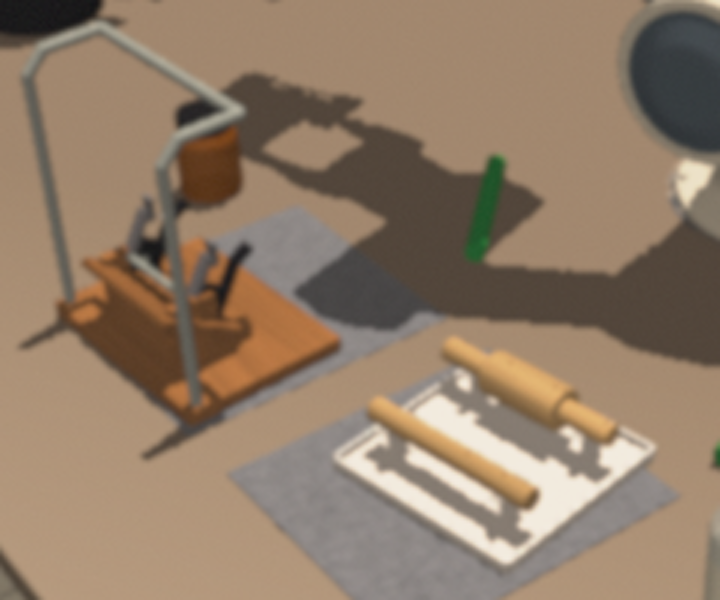

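The crops confirm it. The uniform cylinder in the tray's far place is the target, and the stepped thick one nearer the robot stays. Now measuring.

```bash
cat > h.py <<'E'
import cv2,numpy as np
np.set_printoptions(precision=4,suppress=True)
from bench import ctrl
P={n:ctrl.camera_params(n) for n in("scene","top")}
def ray(n,uv):
    p=P[n];T=p["pose"];d=T[:3,:3]@np.array([(uv[0]-p["cx"])/p["fx"],-(uv[1]-p["cy"])/p["fy"],-1.]);return T[:3,3],d/np.linalg.norm(d)
def on(n,uv,z):
    o,d=ray(n,uv);return o+d*(z-o[2])/d[2]
def proj(n,X):
    p=P[n];T=p["pose"];c=T[:3,:3].T@(np.asarray(X)-T[:3,3]);return np.array([p["cx"]+p["fx"]*c[0]/-c[2],p["cy"]+p["fy"]*c[1]/c[2]])
def tri(a,b):
    o1,d1=ray("top",a);o2,d2=ray("scene",b)
    s=np.linalg.lstsq(np.c_[d1,-d2],o2-o1,rcond=None)[0];p=o1+s[0]*d1;q=o2+s[1]*d2
    return (p+q)/2,np.linalg.norm(p-q)
def pinmask(n,im,roi):
    h=cv2.cvtColor(im,cv2.COLOR_BGR2HSV);m=cv2.inRange(h,(13,95,130),(22,200,255))
    z=np.zeros_like(m);x0,y0,x1,y1=roi;z[y0:y1,x0:x1]=m[y0:y1,x0:x1];return z
def comps(m,amin=60):
    k,l,st,c=cv2.connectedComponentsWithStats(m)
    return [(l==i).astype(np.uint8) for i in range(1,k) if st[i,4]>=amin]
E
python3 - <<'E'
from h import *
t=cv2.imread("pics/top0.png");s=cv2.imread("pics/scene0.png")
ends={}
for n,im,roi in(("top",t,(250,185,340,270)),("scene",s,(270,235,395,330))):
    for c in comps(pinmask(n,im,roi)):
        ct=max(cv2.findContours(c,0,cv2.CHAIN_APPROX_NONE)[0],key=len)
        r=cv2.minAreaRect(ct);b=cv2.boxPoints(r)
        e=[np.linalg.norm(b[i]-b[i-1]) for i in range(4)];i=int(np.argmin(e[:2]))
        m1=(b[i]+b[i-1])/2;m2=(b[(i+2)%4]+b[(i+1)%4])/2
        w1,w2=on(n,m1,.047),on(n,m2,.047)
        print(n,c.sum(),r,m1,m2,w1,w2,"len",np.linalg.norm(w1-w2),"mid",(w1+w2)/2)
# base
h=cv2.cvtColor(t,cv2.COLOR_BGR2HSV);m=cv2.inRange(h,(8,150,90),(18,255,255));z=np.zeros_like(m);z[155:235,355:455]=m[155:235,355:455]
cv2.imwrite("pics/bm.png",cv2.resize(z[150:240,350:460],(770,630)[:2])[:600])
ys,xs=np.nonzero(z)
# near edge: lowest pixel per column; side edges: extremes per row
E=[]
for x in range(372,438):
    c=ys[xs==x];E.append((x,c.max()+.5))
E=np.array(E);W=np.array([on("top",e,.018)for e in E]);p=np.polyfit(W[:,1],W[:,0],1);print("near edge slope",p, "yaw",np.degrees(np.arctan(-p[0])))
for y in range(188,226,4):
    c=xs[ys==y];print(y,on("top",(c.min()-.5,y),.018)[:2],on("top",(c.max()+.5,y),.018)[:2])
E
```

```text
top 400 ((289.81573486328125, 210.28890991210938), (6.705414772033691, 60.67110824584961), 81.34745788574219) [259.8254 214.8526] [319.806  205.7252] [0.5907 0.26   0.047 ] [0.6231 0.074  0.047 ] len 0.18884421587393885 mid [0.6069 0.167  0.047 ]
top 590 ((297.65997314453125, 245.12001037597656), (12.303659439086914, 64.06388092041016), 81.8698959350586) [265.95 249.65] [329.37 240.59] [0.4828 0.2383 0.047 ] [0.5151 0.042  0.047 ] len 0.19896749734170482 mid [0.4989 0.1401 0.047 ]
scene 695 ((341.23846435546875, 263.20770263671875), (64.87015533447266, 14.015923500061035), 29.744882583618164) [313.0769 247.1154] [369.4 279.3] [0.5086 0.0261 0.047 ] [0.4781 0.2361 0.047 ] len 0.2121816994031449 mid [0.4934 0.1311 0.047 ]
scene 433 ((314.6627502441406, 284.9054870605469), (63.11655044555664, 7.567404270172119), 30.78414535522461) [287.551  268.7538] [341.7745 301.0572] [0.622  0.0621 0.047 ] [0.5893 0.2575 0.047 ] len 0.198048440187706 mid [0.6057 0.1598 0.047 ]
near edge slope [-0.0688  0.561 ] yaw 3.9345716187940134
188 [ 0.6855 -0.0634] [ 0.6908 -0.311 ]
192 [ 0.6727 -0.0636] [ 0.678  -0.3112]
196 [ 0.6601 -0.067 ] [ 0.6653 -0.3145]
200 [ 0.6473 -0.0672] [ 0.6526 -0.3147]
204 [ 0.6346 -0.0675] [ 0.6399 -0.3148]
208 [ 0.6219 -0.0677] [ 0.6272 -0.315 ]
212 [ 0.6092 -0.0679] [ 0.6145 -0.3183]
216 [ 0.5966 -0.0713] [ 0.6018 -0.3185]
220 [ 0.5839 -0.0715] [ 0.5891 -0.3187]
224 [ 0.5712 -0.0718] [ 0.5735 -0.1794]
```

```bash
python3 - <<'E'
import cv2
t=cv2.imread("pics/top0.png");s=cv2.imread("pics/scene0.png")
a=cv2.resize(t[148:233,355:470],(800,591),interpolation=cv2.INTER_CUBIC);cv2.imwrite("pics/topst.png",a)
a=cv2.resize(s[138:278,168:284],(497,600),interpolation=cv2.INTER_CUBIC);cv2.imwrite("pics/scst.png",a)
E
```

```text
(no output)
```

View pics/topst.png

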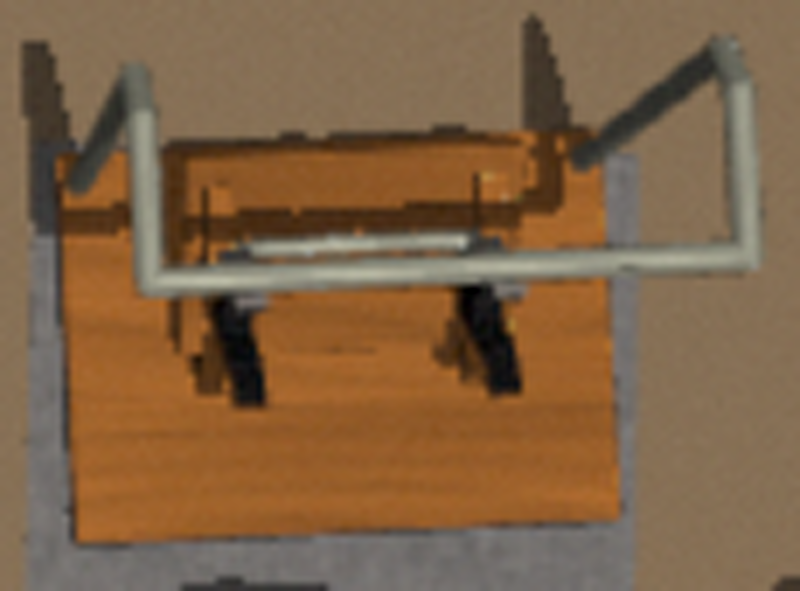

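View pics/scst.png

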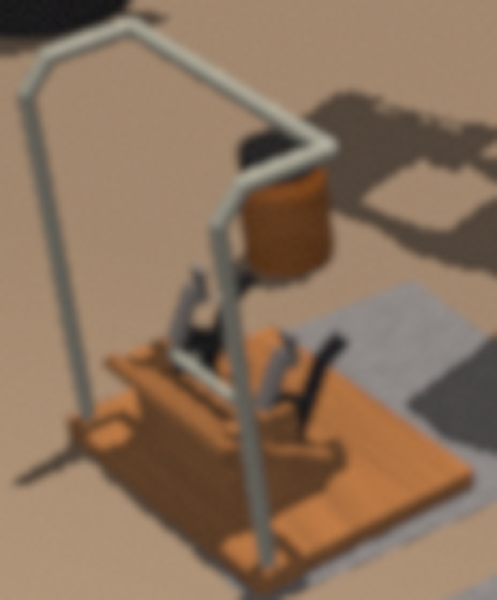

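Both views give the right pin lengths, but the pin's y differs by about 7 mm between them. I'll check calibration against the known TCP and base positions, and against the stand.

```bash
python3 - <<'E'
from h import *
t=cv2.imread("pics/top0.png");s=cv2.imread("pics/scene0.png")
tcp=ctrl.current_tool_pos();R=ctrl.current_eef_rot();print(tcp,R)
yaw=np.radians(4.05);Rs=np.array([[np.cos(yaw),-np.sin(yaw),0],[np.sin(yaw),np.cos(yaw),0],[0,0,1]])
# origin: near edge mid + 90
ex=Rs[:,0];ey=Rs[:,1]
# near-edge distance along ex
d=ex@np.array([.561+.0688*.191,-.191,0]);dy=ey@np.array([.65,-.191,0])
O=ex*(d+.09)+ey*dy;print("stand O",O)
pts={"rail":[O+Rs@np.array([-.008,y,.295]) for y in(-.115,.115)],
"base":[O+Rs@np.array([x,y,.018]) for x in(-.09,.09) for y in(-.125,.125)],
"posts":[O+Rs@np.array([.075,y,.018]) for y in(-.115,.115)],"clip":[O+Rs@np.array([0,y,.1]) for y in(-.055,.055)]}
pts["tcp"]=[tcp,tcp+.019*R[:,2]]
pts["circ"]=[np.array([.1*np.cos(a),.1*np.sin(a),0]) for a in np.arange(0,6.3,.2)]
out=[]
for n,im,roi in(("top",t,(350,140,475,235)),("scene",s,(165,135,285,280))):
    k=6 if n=="top" else 4
    x0,y0,x1,y1=roi
    for tag,(x0,y0,x1,y1) in(("st",roi),("tcp",(520,300,640,400) if n=="top" else (215,50,335,150)),("base",(280,340,400,480)if n=="top" else(370,140,490,230))):
        a=cv2.resize(im[y0:y1,x0:x1],None,fx=5,fy=4 if False else 5,interpolation=cv2.INTER_CUBIC)
        if a.shape[0]>600: a=a[:600]
        for nm,L in pts.items():
            for X in L:
                u=proj(n,X);q=((u-[x0,y0]+.5)*5).astype(int);cv2.circle(a,tuple(int(v) for v in q),3,(0,0,255) if nm!="clip" else(255,255,0),-1)
                
        cv2.imwrite(f"pics/chk_{n}_{tag}.png",a)
E
cd pics; python3 -c "
import cv2,numpy as np
L=[cv2.imread(f'chk_{n}_{t}.png') for n in('top','scene') for t in('tcp','base')]
L=[cv2.resize(l,(400,300)) for l in L]
cv2.imwrite('chk_rob.png',np.vstack([np.hstack(L[:2]),np.hstack(L[2:])]))"
```

```text
[ 0.2535 -0.5709  0.2322] [[ 0.4058 -0.0004  0.914 ]
 [-0.914   0.0011  0.4058]
 [-0.0011 -1.      0.0001]]
stand O [ 0.6643 -0.19    0.    ]
```

View pics/chk_rob.png

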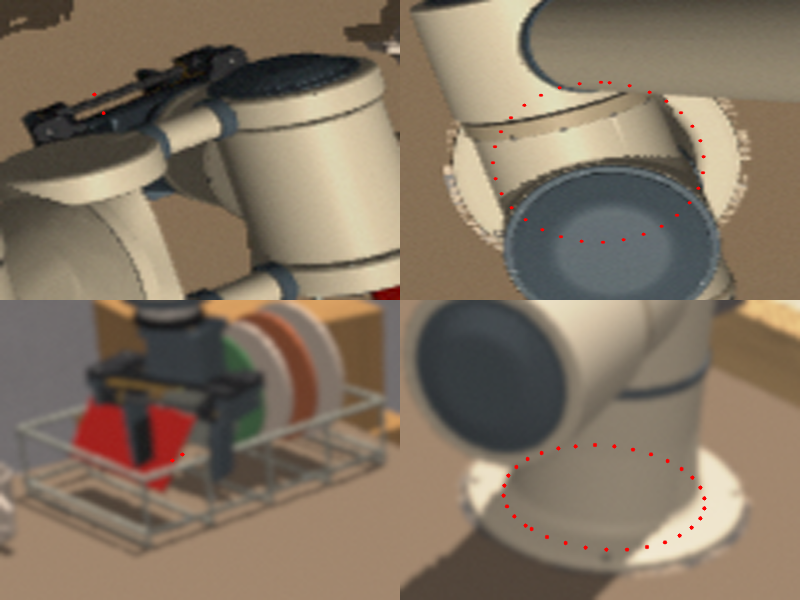

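View pics/chk_top_st.png

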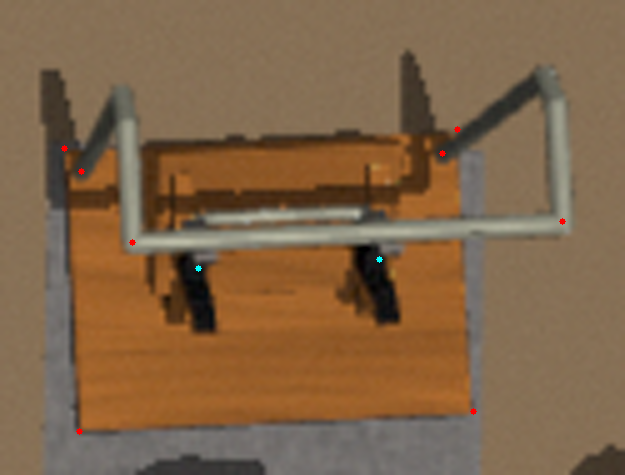

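View pics/chk_scene_st.png

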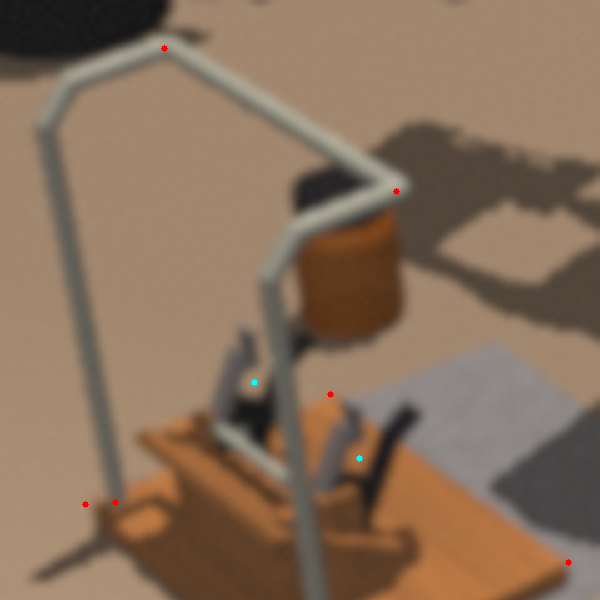

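The left post in the scene view lands about 1–2 px off. The stand yaw looks nearer 3° than 4°, and the scene pin mask loses its shaded lower side (7.6 px wide, about 11 expected). Refining with sub-pixel rail and edge lines and a wider mask.

```bash
python3 - <<'E'
from h import *
t=cv2.imread("pics/top0.png");s=cv2.imread("pics/scene0.png")
g=t.astype(float)
# rail in top: per column weighted centroid of greyness (S low, V high)
hs=cv2.cvtColor(t,cv2.COLOR_BGR2HSV)
# subpixel: saturation drop
S=hs[:,:,1].astype(float)
L=[]
for x in range(385,440):
    w=np.clip(120-S[180:196,x],0,None); w[:0]=0
    y=np.arange(180,196)
    # restrict near the expected line
    ye=190.8-(x-376)*0.037; k=abs(y-ye)<3
    if w[k].sum()>100: L.append((x,(w[k]*y[k]).sum()/w[k].sum()))
L=np.array(L);p=np.polyfit(L[:,0],L[:,1],1);r=L[:,1]-np.polyval(p,L[:,0]);print("rail px fit",p,r.std(),len(L))
a=on("top",(380,np.polyval(p,380)),.295);b=on("top",(455,np.polyval(p,455)),.295);d=a-b;print("rail",a,b,"yaw",np.degrees(np.arctan2(-d[0],d[1])))
# near edge subpixel: red channel gradient
def edge(prof,c,hw=4):
    c=int(c);gr=np.abs(np.diff(prof[c-hw:c+hw+1]));return (gr*np.arange(c-hw,c+hw)).sum()/gr.sum()+.5
E=np.array([(x,edge(S[:,x],226-(x-366)*.05)) for x in range(370,440)])
p=np.polyfit(E[:,0],E[:,1],1);r=E[:,1]-np.polyval(p,E[:,0]);k=abs(r)<.6;p=np.polyfit(E[k,0],E[k,1],1);print("near px",p,r.std(),k.sum())
c=[on("top",(x,np.polyval(p,x)),.018) for x in(366,442)];d=c[0]-c[1];print("near",c,np.degrees(np.arctan2(-d[0],d[1])))
for nm,x0 in(("L",365.),("R",444.)):
    F=[]
    for y in range(196,222):
        F.append((edge(S[y],(364.5+(y-196)*.06 if nm=="L" else 442.3+(y-196)*.06),3),y))
    F=np.array(F);q=np.polyfit(F[:,1],F[:,0],1);print(nm,q,(F[:,0]-np.polyval(q,F[:,1])).std())
    e=[on("top",(np.polyval(q,y),y),.018) for y in(196,222)];d=e[0]-e[1];print(e,np.degrees(np.arctan2(d[1],d[0])))
# scene pin with wider mask
h=cv2.cvtColor(s,cv2.COLOR_BGR2HSV)
for u,v in[(315,285),(314,288),(313,290),(312,292),(316,281)]:print((u,v),h[v,u])
print("top-mid in scene",proj("scene",[.6069,.167,.047]))
E
```

```text
rail px fit [ -0.0502 208.6274] 0.7686189138484897 55
rail [ 0.6443 -0.0866  0.295 ] [ 0.6587 -0.2868  0.295 ] yaw 4.109550142714144
near px [ -0.0472 243.1005] 0.11791704482951945 70
near [array([ 0.5655, -0.0735,  0.018 ]), array([ 0.5819, -0.314 ,  0.018 ])] 3.9179689566518
L [  0.0471 354.583 ] 0.08397551305710368
[array([ 0.66  , -0.0648,  0.018 ]), array([ 0.5775, -0.0702,  0.018 ])] 3.7280935503982637
R [  0.0758 427.4972] 0.19525374756469688
[array([ 0.6653, -0.3141,  0.018 ]), array([ 0.5828, -0.3214,  0.018 ])] 5.066520477589486
(315, 285) [ 16 129 196]
(314, 288) [ 15 112 139]
(313, 290) [ 18  40 227]
(312, 292) [ 18  21 242]
(316, 281) [ 20  62 234]
top-mid in scene [314.9231 285.8837]
```

The stand agrees to about 2 mm between views: yaw 3.95°, origin (0.663, -0.190). The pin's middle is (0.607, 0.167) and its axis yaw is 9.9°. Next, reachability of all waypoints.

```bash
cat >> h.py <<'E'
yaw=np.radians(3.95)
Rs=np.array([[np.cos(yaw),-np.sin(yaw),0],[np.sin(yaw),np.cos(yaw),0],[0,0,1]])
O=np.array([.6630,-.190,0]);C0=O+[0,0,.1]
t30=np.radians(30)
Rc=Rs@np.array([[np.cos(t30),0,-np.sin(t30)],[0,1,0],[np.sin(t30),0,np.cos(t30)]])  # clip axes
def toolR(x,up,f=1): # tool x, outward normal
    x=np.array(x)*f;y=-np.array(up);return np.c_[x,y,np.cross(x,y)]
pyaw=np.radians(9.9);PX=np.array([np.cos(pyaw),np.sin(pyaw),0])
PM=np.array([.6067,.1660,.047])
def clip(x,y,z): return C0+Rc@np.array([x,y,z])
E
python3 - <<'E'
from h import *
for f in(1,-1):
    Rp=toolR(PX,[0,0,1],f);Rk=toolR(Rc[:,0],Rc[:,2],f)
    for nm,p,R in(("via1",[.25,-.40,.5],Rp),("via2",PM+[0,0,.25],Rp),("pick",PM+[0,0,.004],Rp),("viaB",[.45,-.05,.40],Rp),("viaC",[.45,-.17,.30],Rk),("a",clip(-.12,0,.075),Rk),("b",clip(-.05,0,.06),Rk),("c",clip(0,0,.058),Rk),("home",clip(0,0,.0),Rk)):
        q=ctrl.ik(p,R);print(f,nm,p,None if q is None else np.array(q))
E
```

```text
1 via1 [0.25, -0.4, 0.5] [-65.2534   6.3645  68.8447  -0.     104.7908 -75.1534]
1 via2 [0.6067 0.166  0.297 ] [ 9.8651 25.7028 71.2379 -0.     83.0592 -0.0349]
1 pick [0.6067 0.166  0.051 ] [ 9.8651 40.6515 86.1124 -0.     53.236  -0.0349]
1 viaB [0.45, -0.05, 0.4] [-13.9042   6.145   83.5882  -0.      90.2668 -23.8042]
1 viaC [0.45, -0.17, 0.3] [-42.83     2.6589 111.2595  29.1671  48.3856 -63.0007]
1 a [ 0.5219 -0.1997  0.105 ] [-39.0166  29.0844 116.6489  61.4727  22.8225 -98.3612]
1 b [ 0.5899 -0.195   0.127 ] [-33.277   29.2006 107.7741  45.25    25.2094 -75.731 ]
1 c [ 0.6341 -0.192   0.1502] [-30.2337  29.0705 101.3113  35.6468  28.8184 -62.6067]
1 home [ 0.663 -0.19   0.1  ] [-28.4772  35.1969  99.7965  40.4881  24.3893 -66.6848]
-1 via1 [0.25, -0.4, 0.5] [-65.2534   6.3645  68.8447  -0.     104.7908 104.8466]
-1 via2 [0.6067 0.166  0.297 ] None
-1 pick [0.6067 0.166  0.051 ] None
-1 viaB [0.45, -0.05, 0.4] [-13.9042   6.145   83.5882  -0.      90.2668 156.1958]
-1 viaC [0.45, -0.17, 0.3] [-42.83     2.6589 111.2595  29.1671  48.3856 116.9993]
-1 a [ 0.5219 -0.1997  0.105 ] [-39.0166  29.0844 116.6489  61.4727  22.8225  81.6388]
-1 b [ 0.5899 -0.195   0.127 ] [-33.277   29.2006 107.7741  45.25    25.2094 104.269 ]
-1 c [ 0.6341 -0.192   0.1502] [-30.2337  29.0705 101.3113  35.6468  28.8184 117.3933]
-1 home [ 0.663 -0.19   0.1  ] [-28.4772  35.1969  99.7965  40.4881  24.3893 113.3152]
```

```bash
python3 - <<'E'
from h import *
Rp=toolR(PX,[0,0,1])
ctrl.goto([.25,-.40,.5],Rp)
ctrl.goto(PM+[0,0,.15],Rp)
print(ctrl.current_t(),ctrl.current_tool_pos())
ctrl.command_gripper(.6)
for n in("scene","top"):
    im=ctrl.read_camera(n);cv2.imwrite(f"pics/{n}1.png",im)
t=cv2.imread("pics/top1.png")[150:290,240:440];s=cv2.imread("pics/scene1.png")[160:340,250:420]
cv2.imwrite("pics/p1.png",np.hstack([cv2.resize(t,(430,300)),cv2.resize(s,(340,360))[:300]]))
E
```

```text
3.9083 [0.6071 0.1652 0.1974]
```

View pics/p1.png

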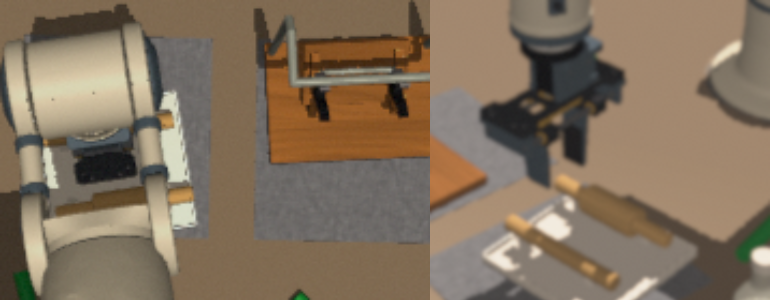

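View pics/scene1.png

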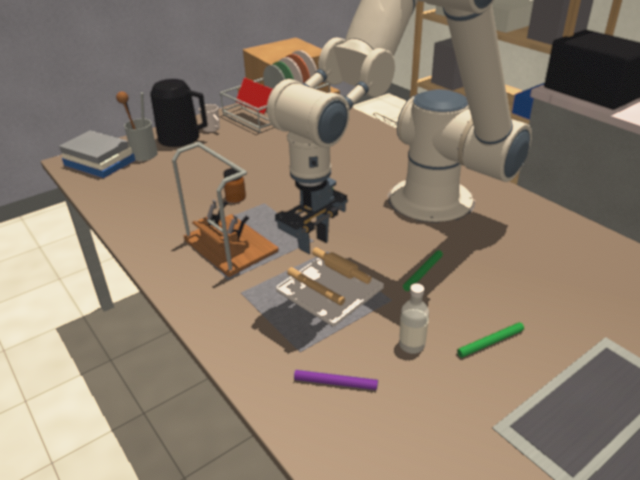

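The gripper hangs above the pin (scene about (310,230)), and the pins are still in place at (315,285) and (342,264). Descend and grasp.

```bash
python3 - <<'E'
from h import *
print(ctrl.move_l(PM+[0,0,.004],vel=.1,contact_N=8))
print(ctrl.current_tool_pos(),ctrl.current_contact_force())
im=ctrl.read_camera("scene");cv2.imwrite("pics/scene2.png",im)
ctrl.command_gripper(0.0)
print("w",ctrl.current_grip_width()*91,ctrl.current_contact_force(),ctrl.current_wrist_torque())
im2=ctrl.read_camera("scene");cv2.imwrite("pics/scene3.png",im2)
cv2.imwrite("pics/p2.png",np.hstack([cv2.resize(i[180:330,245:395],(400,400),interpolation=cv2.INTER_CUBIC) for i in(im,im2)]))
print(ctrl.current_t())
E
```

```text
False
[0.6071 0.1661 0.0516] [-0.1536  1.2156 -0.0823]
w 23.00750585110683 [-8.3585 -2.3258  7.287 ] [-0.319   1.3483  0.022 ]
7.0167
```

View pics/p2.png

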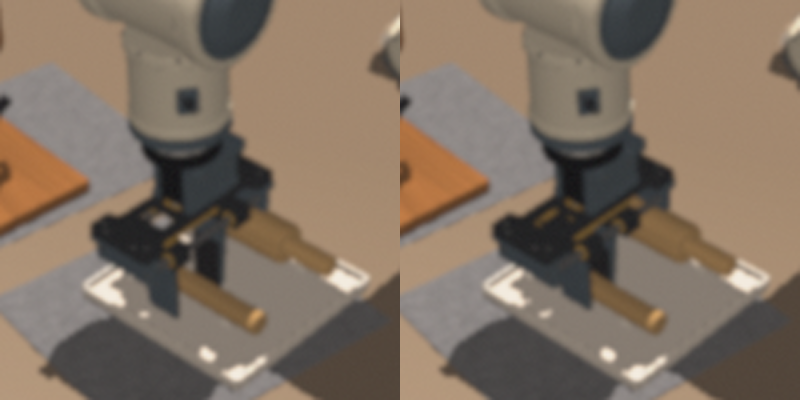

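Grip width is 23 mm, so it's on the pin, and the barrel pin hasn't moved. Lift, carry round towards the stand, then look.

```bash
python3 - <<'E'
from h import *
Rp=toolR(PX,[0,0,1]);Rk=toolR(Rc[:,0],Rc[:,2])
ctrl.move_l(PM+[0,0,.20],vel=.2)
print("w",ctrl.current_grip_width()*91,ctrl.current_contact_force(),ctrl.current_wrist_torque(),ctrl.current_t())
ctrl.goto([.45,-.02,.36],Rp)
ctrl.goto([.45,-.19,.27],Rk)
print(ctrl.current_t(),ctrl.current_tool_pos())
for n in("scene","top"):
    im=ctrl.read_camera(n);cv2.imwrite(f"pics/{n}4.png",im)
t=cv2.imread("pics/top4.png")[130:330,330:530];s=cv2.imread("pics/scene4.png")[100:300,165:365]
cv2.imwrite("pics/p4.png",np.hstack([cv2.resize(i,(400,400),interpolation=cv2.INTER_CUBIC) for i in(t,s)]))
E
```

```text
w 23.179459250061722 [ 0.3852  0.814  -0.3749] [ 0.0056 -0.1434 -0.0193] 8.15
10.15 [ 0.4507 -0.1895  0.27  ]
```

View pics/p4.png

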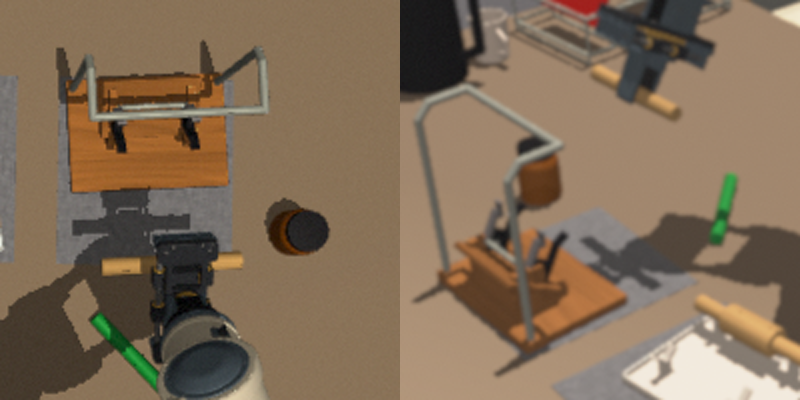

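Held level at top (381,264) to (451,259). Measuring the pin's offset in the hand.

```bash
python3 - <<'E'
from h import *
t=cv2.imread("pics/top4.png")
h=cv2.cvtColor(t,cv2.COLOR_BGR2HSV);m=cv2.inRange(h,(12,90,80),(23,220,255));z=np.zeros_like(m);z[250:275,370:460]=m[250:275,370:460]
ys,xs=np.nonzero(z);k=(xs<402)|(xs>437);pts=np.c_[xs,ys][k]
l=cv2.fitLine(pts.astype(np.float32),cv2.DIST_L2,0,.01,.01).ravel();d=l[:2]/l[0];
xl=[pts[:,0].min()-.5,pts[:,0].max()+.5];print(xl)
# robust ends: per row extremes
e=[]
for u in xl: e.append(on("top",(u,l[3]+(u-l[2])*d[1]),.2665))
e=np.array(e);print(e,np.linalg.norm(e[0]-e[1]),e.mean(0));dd=e[0]-e[1];print("yaw",np.degrees(np.arctan2(-dd[0],dd[1])))
tcp=ctrl.current_tool_pos();R=ctrl.current_eef_rot();print("in tool",R.T@(e.mean(0)-tcp));print(tcp,R-toolR(Rc[:,0],Rc[:,2]))
print(proj("scene",e[0]),proj("scene",e[1]))
E
```

```text
[np.float64(369.5), np.float64(459.5)]
[[ 0.4426 -0.0647  0.2665]
 [ 0.4545 -0.3084  0.2665]] 0.2440261646414002 [ 0.4485 -0.1865  0.2665]
yaw 2.8077624038014464
in tool [-0.0039  0.0022  0.0028]
[ 0.451  -0.1892  0.2704] [[-0.0001 -0.0001 -0.0025]
 [ 0.002   0.0014 -0.0002]
 [-0.     -0.      0.0002]]
[310.1465 160.2398] [259.923  132.5228]
```

```bash
python3 - <<'E'
from h import *
t=cv2.imread("pics/top4.png")
h=cv2.cvtColor(t,cv2.COLOR_BGR2HSV);m=cv2.inRange(h,(12,125,150),(23,220,255));z=np.zeros_like(m);z[250:275,370:460]=m[250:275,370:460]
cs=[c for c in comps(z,15)]
P_=[]
for c in cs:
    ys,xs=np.nonzero(c);print(c.sum(),xs.min(),xs.max(),ys.min(),ys.max());P_.append(np.c_[xs,ys])
pts=np.vstack(P_)
l=cv2.fitLine(pts.astype(np.float32),cv2.DIST_L2,0,.01,.01).ravel();d=l[:2]/l[0]
e=np.array([on("top",(u,l[3]+(u-l[2])*d[1]),.2665) for u in(pts[:,0].min()-.5,pts[:,0].max()+.5)])
dd=e[0]-e[1];print(e,np.linalg.norm(dd),e.mean(0),"yaw",np.degrees(np.arctan2(-dd[0],dd[1])))
R=ctrl.current_eef_rot();print("in tool",R.T@(e.mean(0)-ctrl.current_tool_pos()))
E
```

```text
97 436 451 257 264
126 381 399 260 266
[[ 0.4473 -0.0944  0.2665]
 [ 0.4595 -0.2866  0.2665]] 0.19265119946677367 [ 0.4534 -0.1905  0.2665] yaw 3.6278027305256186
in tool [ 0.0001  0.0045 -0.0015]
```

The pin sits as expected in the hand (0, 4, -1.5 mm). Moving under the rail to just outside the mouth, then looking.

```bash
cat >> h.py <<'E'
def tgt(x,y,z): return clip(x,y+.001,z+.004)  # TCP for pin centre at clip x,y,z
RK=toolR(Rc[:,0],Rc[:,2])
def cf(): # force in clip axes
    return Rc.T@np.array(ctrl.current_contact_force())
E
python3 - <<'E'
from h import *
ctrl.move_l(tgt(-.10,0,.075),vel=.2,ori=RK)
print(ctrl.move_l(tgt(0,0,.057),vel=.1,ori=RK,contact_N=8))
print(ctrl.current_t(),Rc.T@(np.array(ctrl.current_tool_pos())-C0),cf())
for n in("scene","top"):
    im=ctrl.read_camera(n);cv2.imwrite(f"pics/{n}5.png",im)
t=cv2.imread("pics/top5.png")[145:245,350:470];s=cv2.imread("pics/scene5.png")[140:280,165:305]
cv2.imwrite("pics/p5.png",np.hstack([cv2.resize(t,(432,360),interpolation=cv2.INTER_CUBIC),cv2.resize(s,(360,360),interpolation=cv2.INTER_CUBIC)]))
E
```

```text
False
12.4417 [-0.0006  0.001   0.0612] [ 0.0116  0.5803 -0.4579]
```

View pics/p5.png

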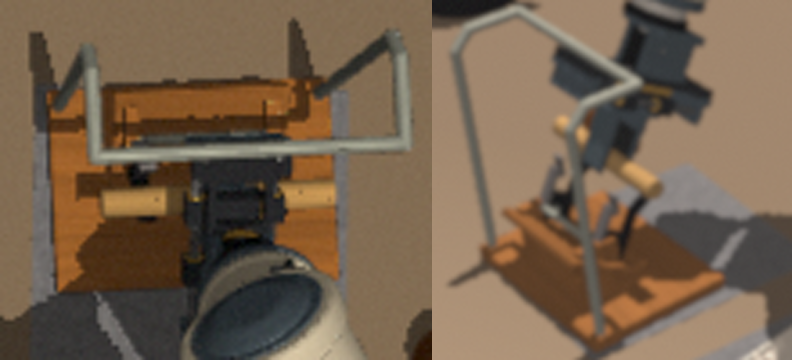

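```bash
python3 -c "
import cv2
s=cv2.imread('pics/scene5.png')[120:280,165:325];cv2.imwrite('pics/p5s.png',cv2.resize(s,(600,600),interpolation=cv2.INTER_CUBIC))"
```

```text
(no output)
```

View pics/p5s.png

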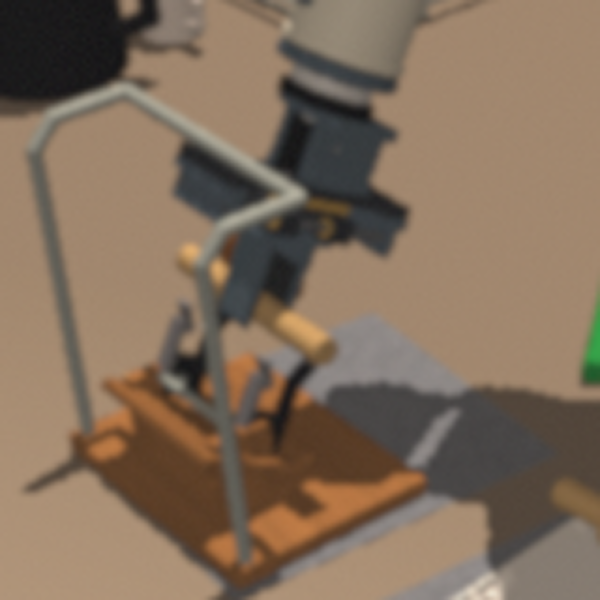

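```bash
python3 - <<'E'
from h import *
s=cv2.imread('pics/scene5.png');t=cv2.imread('pics/top5.png')
def draw(n,im,roi,k):
    x0,y0,x1,y1=roi;a=cv2.resize(im[y0:y1,x0:x1],None,fx=k,fy=k,interpolation=cv2.INTER_CUBIC)
    P2=lambda X:tuple(int(v) for v in (proj(n,X)-[x0,y0]+.5)*k)
    for y in(.062,-.048):
        for z in(.0,.006):pass
        cv2.line(a,P2(clip(-.0125,y,-.012)),P2(clip(-.0125,y,.012)),(0,0,255),1)
        cv2.line(a,P2(clip(-.0125,y,-.012)),P2(clip(.0125,y,-.012)),(0,255,0),1)
        cv2.circle(a,P2(clip(.011,y,.012)),3,(255,255,0),-1)
        cv2.circle(a,P2(clip(0,y,.033)),3,(255,0,255),-1)
    for y in(-.095,.095):
        L=[P2(clip(.012*np.cos(q),y,.057+.012*np.sin(q))) for q in np.arange(0,6.3,.3)]
        for i in L:cv2.circle(a,i,1,(255,0,0),-1)
    return a
cv2.imwrite("pics/p6.png",draw("scene",s,(195,170,285,255),7))
cv2.imwrite("pics/p6t.png",draw("top",t,(350,160,460,225),7))
cv2.imwrite("pics/p6t0.png",draw("top",cv2.imread("pics/top0.png"),(350,160,460,225),7))
E
```

```text
(no output)
```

View pics/p6.png

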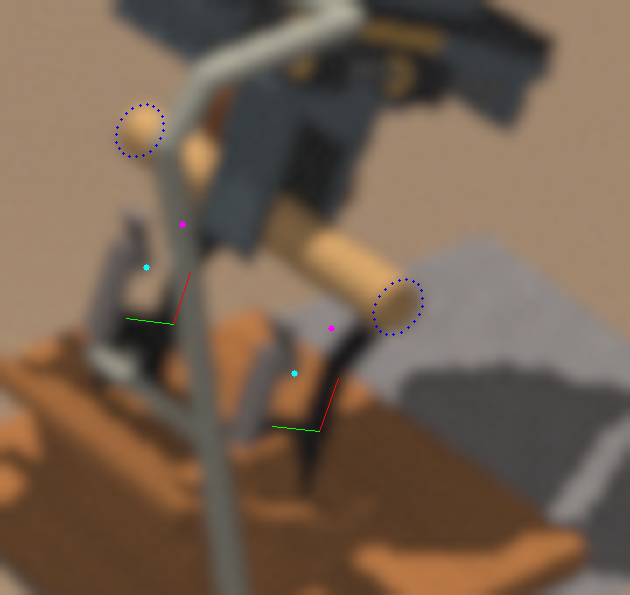

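View pics/p6t0.png

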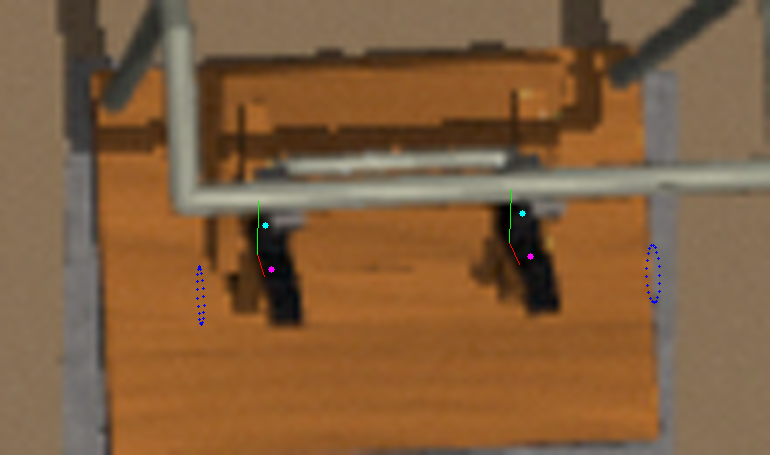

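View pics/p6t.png

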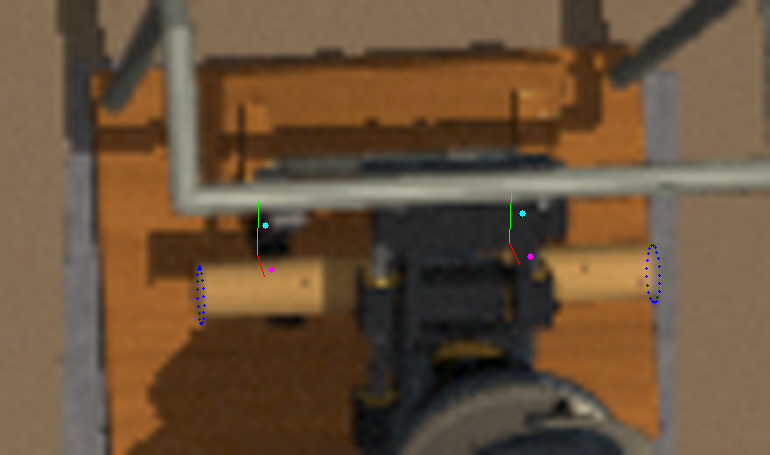

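The in-hand pin matches its predicted outline within 1 px in both views. The forks match too, within about 1 px (maybe 2 mm more to +y). Descending square to the clip in steps, watching forces in clip axes.

```bash
python3 - <<'E'
from h import *
for z in(.045,.036,.030,.026,.022):
    c=ctrl.move_l(tgt(0,.0015,z),vel=.05,ori=RK,contact_N=10)
    p=Rc.T@(np.array(ctrl.current_tool_pos())-C0)*1000
    print(z,c,p,cf(),Rc.T@np.array(ctrl.current_wrist_torque()))
    if c: break
print(ctrl.current_t())
E
```

```text
0.045 False [-0.3541  2.7064 48.5208] [-0.2517 -0.6193  0.3116] [-0.0187  0.295   0.0305]
0.036 False [-0.1994  2.619  39.6424] [-0.0626  0.0816 -0.1097] [ 0.0108  0.2896 -0.0413]
0.03 False [-0.1701  2.5946 33.7144] [-0.5022 -0.1148 -0.492 ] [-0.0342  0.2251 -0.0038]
0.026 False [-0.5113  2.5295 29.7912] [-3.543  -1.7016 -0.041 ] [-0.3558  0.8922 -0.0789]
0.022 False [-0.4492  2.51   25.905 ] [-4.3418 -1.9369  0.746 ] [-0.4483  1.0918 -0.0545]
14.0333
```

From z≈28 mm there's a sideways force of −4 N in x, so the pin is touching the jaw side early. By geometry I'm about 4 mm too far up the slope. Shifting down-slope.

```bash
python3 - <<'E'
from h import *
for x in(-.002,-.004,-.006,-.008,-.010):
    c=ctrl.move_l(tgt(x,.0015,.022),vel=.03,ori=RK,contact_N=10)
    ctrl.sleep(.1)
    p=Rc.T@(np.array(ctrl.current_tool_pos())-C0)*1000
    f=cf();print(x,c,p,f,Rc.T@np.array(ctrl.current_wrist_torque()))
    if c or f[0]>2.5: break
print(ctrl.current_t())
E
```

```text
-0.002 False [-2.4159  2.5201 26.0106] [-3.8182 -1.6604  2.0947] [-0.3804  0.9483 -0.0626]
-0.004 False [-3.7221  2.4188 26.0229] [ 0.1558 -0.1614  0.1169] [-0.0367  0.1016 -0.0464]
-0.006 False [-4.076   2.2551 26.2649] [10.7935  4.0996 -1.1957] [ 0.7342 -1.7716 -0.0953]
15.0833
```

The prong and jaw contacts bracket the centre at x≈−3.7 mm, which matches a stand 4 mm nearer the robot, as the rail fit and scene view also suggested. Correcting the origin and pressing in square.

```bash
cat >> h.py <<'E'
O=np.array([.6590,-.1890,0]);C0=O+[0,0,.1]
def st(tag):
    p=Rc.T@(np.array(ctrl.current_tool_pos())-C0)*1000
    f=cf();print(tag,"pin",p-[0,1,4],"F",f,"w %.1f"%(ctrl.current_grip_width()*91),"t %.2f"%ctrl.current_t());return f
E
python3 - <<'E'
from h import *
ctrl.move_l(tgt(0,.001,.020),vel=.05,ori=RK);f=st("c")
for z in(.017,.014,.011,.008,.005):
    c=ctrl.move_l(tgt(0,.001,z),vel=.04,ori=RK,contact_N=25)
    f=st(f"{z} {c}")
    if c or abs(f[0])>12: break
E
```

```text
c pin [-0.221   1.097  19.9824] F [ 0.1782 -0.6346 -0.8058] w 23.2 t 15.33
0.017 False pin [ 0.6178  0.9027 17.1161] F [3.6287 0.4383 3.663 ] w 23.3 t 15.58
0.014 False pin [ 1.1193  0.6336 14.1455] F [7.3028 1.9461 2.0375] w 22.8 t 15.83
0.011 False pin [ 1.208   0.5474 11.1169] F [7.2772 0.1109 0.9602] w 23.2 t 16.08
0.008 False pin [1.1782 0.5289 8.0831] F [ 7.4321  0.1007 -0.0407] w 23.2 t 16.33
0.005 False pin [1.1609 0.5558 5.0432] F [6.3948 0.3639 1.2651] w 23.4 t 16.58
```

```bash
python3 - <<'E'
from h import *
ctrl.move_l(tgt(.0012,.001,.005),vel=.03,ori=RK);st("x")
for n in("scene","top"):
    im=ctrl.read_camera(n);cv2.imwrite(f"pics/{n}7.png",im)
t=cv2.imread("pics/top7.png")[145:245,350:470];s=cv2.imread("pics/scene7.png")[165:265,185:295]
cv2.imwrite("pics/p7.png",np.hstack([cv2.resize(t,(384,320),interpolation=cv2.INTER_CUBIC),cv2.resize(s,(400,364),interpolation=cv2.INTER_CUBIC)[:320]]))
E
python3 -c "
import cv2
s=cv2.imread('pics/scene7.png')[165:265,190:290];cv2.imwrite('pics/p7s.png',cv2.resize(s,(600,600),interpolation=cv2.INTER_CUBIC))"
```

```text
x pin [1.2722 0.744  4.9612] F [ 2.206  -2.295   0.3922] w 23.1 t 16.83
```

View pics/p7.png

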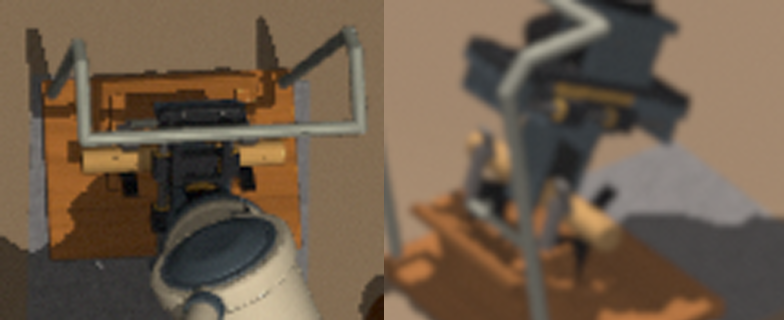

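View pics/p7s.png

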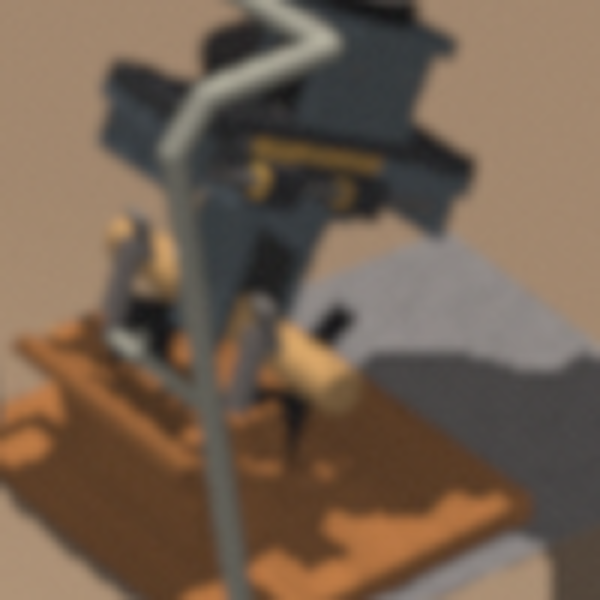

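The pin is between the jaw and prong. Comparing its ends with the predicted outlines to see whether it slid in the hand.

```bash
python3 - <<'E'
from h import *
def ov(src,zs,roi,k,x=.001):
    n="scene" if "scene" in src else "top"
    im=cv2.imread(src);x0,y0,x1,y1=roi;a=cv2.resize(im[y0:y1,x0:x1],None,fx=k,fy=k,interpolation=cv2.INTER_CUBIC)
    for z,col in zs:
        for y in(-.0945,.0955):
            for q in np.arange(0,6.3,.2):
                u=(proj(n,clip(x+.012*np.cos(q),y,z+.012*np.sin(q)))-[x0,y0]+.5)*k;cv2.circle(a,tuple(int(v) for v in u),1,col,-1)
    return a
cv2.imwrite("pics/p8.png",ov("pics/scene7.png",[(.005,(255,0,0)),(.013,(0,0,255))],(195,185,275,250),9))
E
```

```text
(no output)
```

View pics/p8.png

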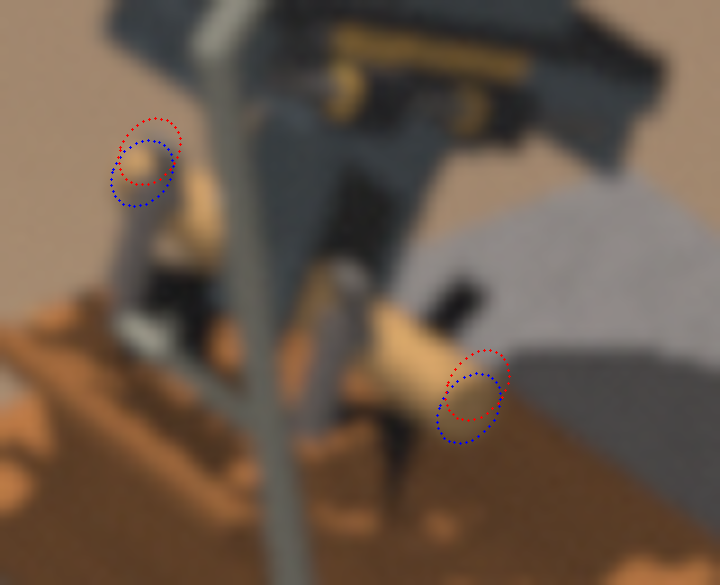

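The pin follows the hand (at most 3 mm slip). Continuing the press to home.

```bash
python3 - <<'E'
from h import *
for z in(.003,.001,-.001,-.003,-.005,-.007):
    c=ctrl.move_l(tgt(.0012,.001,z),vel=.03,ori=RK,contact_N=30)
    f=st(f"{z} {c}")
    if c or f[2]>22 or abs(f[0])>15: break
E
```

```text
0.003 False pin [1.2848 0.9727 2.9321] F [ 2.5316 -2.2445  3.6902] w 23.3 t 17.18
0.001 False pin [1.2297 1.1269 0.8568] F [ 3.1364 -0.8076  1.8874] w 23.4 t 17.43
-0.001 False pin [ 1.2785  1.1761 -1.1319] F [3.5412 0.9527 1.3872] w 23.2 t 17.68
-0.003 False pin [ 1.3615  1.1226 -2.3139] F [ 1.2511  0.4776 22.4555] w 23.1 t 17.93
```

A stiff 22 N stop at z≈−2 mm, which fits the fork floor. A little more press to be sure, then a look.

```bash
python3 - <<'E'
from h import *
for z in(-.004,-.005):
    c=ctrl.move_l(tgt(.0014,.001,z),vel=.02,ori=RK,contact_N=20)
    f=st(f"{z} {c}")
    if c or f[2]>38: break
ctrl.sleep(.2);st("hold")
for n in("scene","top"):
    im=ctrl.read_camera(n);cv2.imwrite(f"pics/{n}9.png",im)
n="scene";x0,y0,x1,y1=(195,185,275,250);k=9
a=cv2.resize(cv2.imread("pics/scene9.png")[y0:y1,x0:x1],None,fx=k,fy=k,interpolation=cv2.INTER_CUBIC)
for z,col in((-.002,(255,0,0)),(.008,(0,0,255))):
    for y in(-.0945,.0955):
        for q in np.arange(0,6.3,.2):
            u=(proj(n,clip(.0012+.012*np.cos(q),y,z+.012*np.sin(q)))-[x0,y0]+.5)*k;cv2.circle(a,tuple(int(v) for v in u),1,col,-1)
cv2.imwrite("pics/p9.png",a)
E
```

```text
-0.004 False pin [ 1.3695  1.1369 -2.8811] F [-1.6133  1.2972 34.5656] w 23.7 t 18.18
-0.005 False pin [ 1.4602  1.1051 -3.6447] F [-1.9745  1.5408 41.3157] w 23.6 t 18.43
hold pin [ 1.4166  1.1055 -3.6573] F [-2.3147  0.7455 40.6291] w 23.4 t 18.63
```

View pics/p9.png

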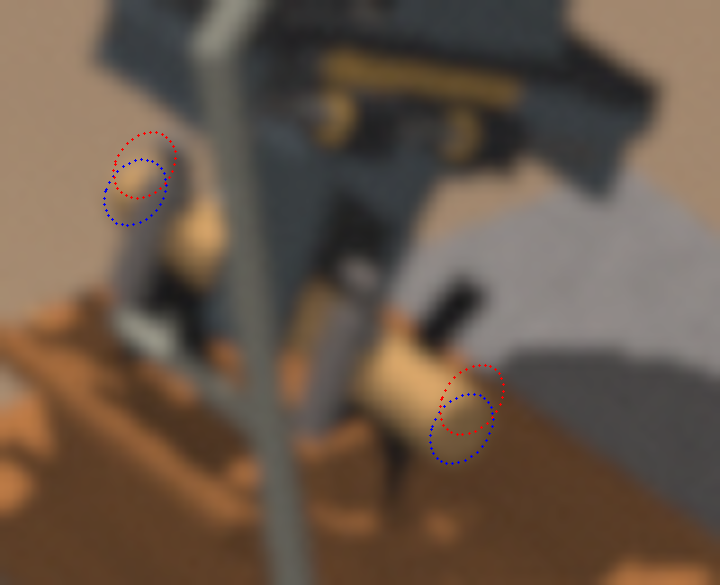

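The pin is near its predicted home, and the jaw tip at scene ≈(235,215) is back where it was at the start (≈(234,215) during the push). Side-by-side to confirm.

```bash
python3 - <<'E'
import cv2,numpy as np
L=[cv2.resize(cv2.imread(f"pics/scene{i}.png")[200:245,215:255],(266,300),interpolation=cv2.INTER_CUBIC) for i in(0,7,9)]
M=[cv2.resize(cv2.imread(f"pics/scene{i}.png")[188:233,200:240],(266,300),interpolation=cv2.INTER_CUBIC) for i in(0,7,9)]
a=np.vstack([np.hstack(L),np.hstack(M)])
for x in range(0,798,38): cv2.line(a,(x,0),(x,599),(0,255,0) if x%266==0 else (90,120,90),1)
cv2.imwrite("pics/p10.png",a)
E
```

```text
(no output)
```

View pics/p10.png

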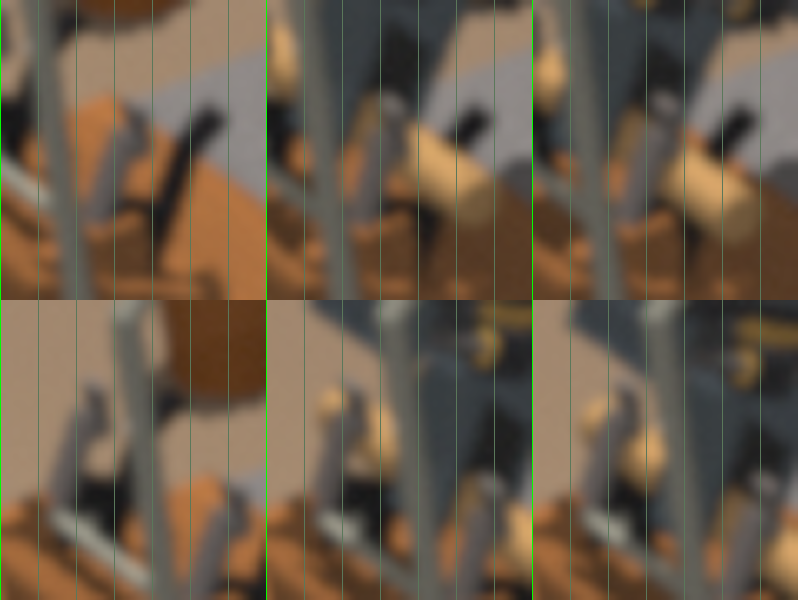

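The jaw tips in the third panel (now) match the first (closed at start) for both arms, and in the middle panel they were pushed back, so the pin is home with the jaw shut. Relieve the press, open partway, back out square.

```bash
python3 - <<'E'
from h import *
ctrl.move_l(tgt(.0014,.001,-.0028),vel=.02,ori=RK);st("relieved")
ctrl.command_gripper(.45);st("open")
c=ctrl.move_l(tgt(.0014,.001,.055),vel=.08,ori=RK,contact_N=8);st(f"out {c}")
E
```

```text
relieved pin [ 1.2984  1.132  -2.9128] F [ 2.3532 -0.106   1.5121] w 23.3 t 18.99
open pin [ 1.2538  1.0846 -2.9083] F [ 0.4666  0.8486 -0.6495] w 40.9 t 19.47
out False pin [ 1.3354  0.9806 54.842 ] F [-0.7126 -0.6358 -0.1902] w 41.1 t 20.34
```

```bash
python3 - <<'E'
from h import *
ctrl.move_l(tgt(-.10,0,.075),vel=.15,ori=RK)
ctrl.move_l([.42,-.19,.30],vel=.2,ori=RK)
ctrl.goto([.25,-.40,.45],toolR(PX,[0,0,1]));st("clear")
for n in("scene","top"):
    im=ctrl.read_camera(n);cv2.imwrite(f"pics/{n}11.png",im)
s=cv2.imread("pics/scene11.png");t=cv2.imread("pics/top11.png")
cv2.imwrite("pics/p11.png",np.hstack([cv2.resize(t[145:235,350:470],(400,300),interpolation=cv2.INTER_CUBIC),cv2.resize(s[180:255,190:290],(400,300),interpolation=cv2.INTER_CUBIC)]))
h=cv2.cvtColor(t,cv2.COLOR_BGR2HSV);m=cv2.inRange(h,(15,115,175),(23,175,255));z=np.zeros_like(m);z[180:205,360:450]=m[180:205,360:450]
P_=[np.argwhere(c)[:,::-1] for c in comps(z,8)];pts=np.vstack(P_);print([ (p.min(0),p.max(0),len(p)) for p in P_])
l=cv2.fitLine(pts.astype(np.float32),cv2.DIST_L2,0,.01,.01).ravel()
e=np.array([on("top",(u,l[3]+(u-l[2])*l[1]/l[0]),.1) for u in(pts[:,0].min()-.5,pts[:,0].max()+.5)]);print(e,np.linalg.norm(e[0]-e[1]),"mid in clip",Rc.T@(e.mean(0)-C0))
E
```

```text
clear pin [-190.9844 -182.7364  509.2197] F [-0.0507  0.2082 -0.9204] w 41.1 t 23.58
[(array([376, 189]), array([438, 195]), 263)]
[[ 0.6572 -0.0938  0.1   ]
 [ 0.6675 -0.2842  0.1   ]] 0.19074883430516043 mid in clip [ 0.0029 -0.0002 -0.0017]
```

View pics/p11.png

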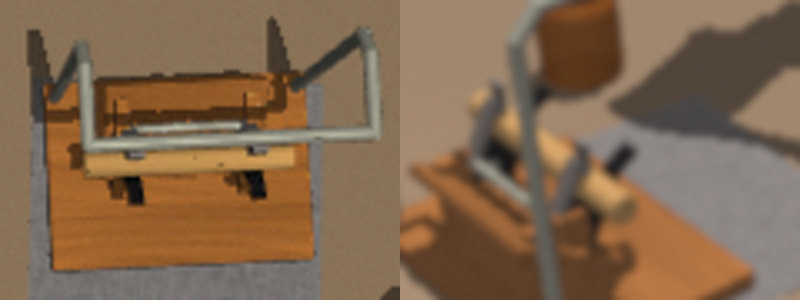

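View pics/scene11.png

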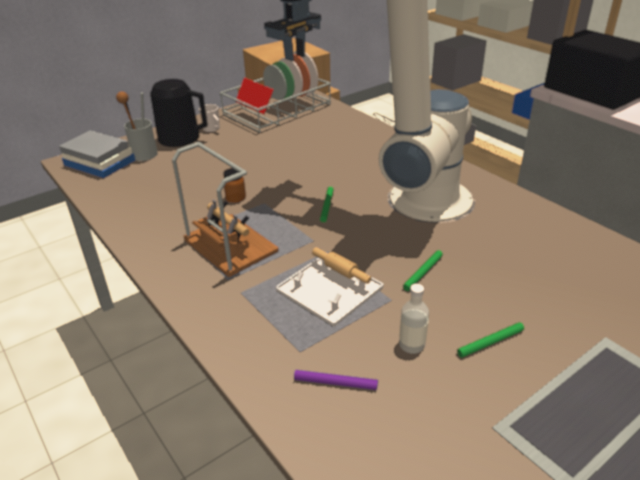

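The pin lies square behind both jaw arms: top ends (376,195) to (438,189), length reads 191 mm, middle within about 3 mm of centre. The barrel pin at scene (342,264), soap, jar and sticks are where they were. Handing in.

```bash
python3 - <<'E'
from bench import ctrl
ctrl.sign_off();print(ctrl.current_t())
E
```

```text
the job is handed in; nothing more can be done
the job is handed in; nothing more can be done
```

The slim pin is in the clip, seated against a firm stop with the jaw closed over it. I let go of it, backed the arm clear and handed the job in at about 24 s of the 53 s allowed.

- **What I did:** I took the pin from the tray's far place, carried it under the rail and pressed it in square to the clip with the hand still on it. It met a stiff stop, and I pressed to about 41 N there before easing off and opening the fingers. That force went through the held pin; the wrist limit is 120 N.
- **Last checks:**
  - Both jaw arms were pushed back during the press and are now where they were when closed at the start.
  - The pin sits along the clip in both forks. Its middle reads 0 to 3 mm from centre along its length, depending on the reference.
  - The barrel pin and everything else look unmoved.
- **Disagreements:**
  - My first camera estimate of the stand was about 4 mm too far from the robot. Light contact with the jaw and prong showed this, and I corrected it before pressing.
  - The pressing force never showed a clear snap: it stayed under 4 N until the stop. That the jaw closed rests on the pictures and the firm stop.

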